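# Square up salvaged hard drives at the label-scanning bar

## Robot

A 6-joint arm with a two-finger parallel gripper is mounted at the origin on the work surface. World frame = base frame: x ahead of the robot, y to its left, z up, the work surface at z = 0. Lengths are in m, angles in degrees, forces in N, time in s.
With the tool pointing down it reaches from about 0.4 to 0.825 m from the base axis. Payload 7 kg.
Tool frame: the origin (TCP) lies midway between the tips of the shut fingers; the grasp point (between the pads) lies ctrl.grasp_offset behind it (ctrl.grasp_offset is the distance from the TCP to the grasp point, in m); z points along the fingers, y is the line along which they close (so a half turn about z gives the same grasp; the last joint's range is limited). The gripper opens to 88 mm and grips with 3 to 60 N. Pads are 19 mm wide; open, the fingers measure 130 mm over their backs; the gripper's body (78 mm by 193 mm) begins 47 mm behind the grasp point.
Start: joints at [-49.097, 20.546, 0.682, 0, -70.136, -16.507], TCP at [0.279, -0.615, 0.227] pointing down, gripper open.
Joint ranges: [-176.03, 176.03], [-82.01, 121.73], [-58.28, 71.71], [-173.87, 95.51], [-174.79, -0.11], [-173.66, 173.66]. Speed limits (degrees/s): [136.94, 136.94, 172.46, 180, 180, 180].

## Interface

Orientations are given as [roll, pitch, yaw] about the fixed x, y, z axes, in that order (R = Rz(yaw) Ry(pitch) Rx(roll)).
In Python, from plant import ctrl gives the robot as it stands. The module is installed in compiled form; this text tells all that it offers.
- The arm moves only by the tool send_rows, never from a script. Its argument "increments" is a list that holds one entry, the list of rows, each a list of 4 numbers: the shift along the world's x, y, z normalised to -1 to 1, where 1 is 0.2 m, then the turn about the world's z normalised to -1 to 1, where 1 is 1.5 rad. In form: [[[x, y, z, roll], ...]]. A call has 1 to 12 rows; each row is the pose to reach, as a shift and turn from the pose commanded when the call began; what a row does not reach only later rows make up. A row lasts 1/8 s, in which the tool goes at most 62.5 mm and 10.7 degrees, less where a joint would pass 70% of its speed; a pose out of reach is approached as far as the arm can. A call with a number of a shift or a turn outside -1 to 1 is refused whole. A call with a gripper value outside its range is refused whole. "jaw" is the opening, from 0 (shut) to 1 (fully open), set as the call begins (left out, the last holds). The fingers move at their own pace and stop on an object; the grip force is fixed at half the most. Time passes only in rows, so rows that repeat a pose let the fingers close. It gives the time, the measured TCP pose, the force, the opening and the grip force at its end, in the units of the state.
- ctrl.get_obs(): the state, without advancing time (a new reading comes with each control period).
- ctrl.snapshot(name): name is "scene" or "top"; returns the picture (400x640x3 uint8, red, green, blue); there is no depth.
- ctrl.calibration(name): a dict with "mtx" (3x3 intrinsics, pixels), "eye" and "attitude" of the camera in the world. Camera axes: x right, y up, looking along -z (the intrinsics and any distortion apply to the point x, -y, -z); pixel columns grow to the right and rows downward; lengths in m; the calibration is good to about 2 mm. A picture is of the moment at which its call begins. calibration takes no time and is no camera call.
- ctrl.close_job(): hands the job in; it is judged then, once.
Trained networks look in the newest picture that a camera, given by its name, has taken for a name from the list of things; names that differ only in an ending like _2 or _b are one class to them, and where a whole thing is asked for, a point or a joint stands for the part that bears it (a point fixed in the world has none). Each returns a list of dicts, best first, with "conf" (0 to 1); they miss things now and then, are a little off and sometimes report something else, mostly with a low value. They report only what shows in the picture. A call takes as long as a camera call.
- ctrl.trace(thing, camera): "mask" (400x640 bool, what is visible of it) and "bbox" ([left, top, right, bottom] in pixels, round what is visible of it).
- ctrl.spot_point(thing, camera): "pixel" ([row, column] in pixels: a listed point, or the origin of a listed thing).
The state is a dict: "clock": time; "joint_pos": joint angles; "qvel": joint speeds; "tau": joint torques, N m; "tool_pos": TCP position; "orientation": TCP orientation; "force": force on the tool from outside, world axes, zero at the start; "moment": the same for the moment, N m; "opening": finger opening in m; "gripper_force": force on a finger pad.
Only numpy, scipy, OpenCV 4.12 (cv2) and the standard library are available. Lean on these libraries where they do the work, as an engineer would, in place of code of your own. Each camera call takes 0.05 s, during which the arm holds its last target. There are 200 camera calls.

## Task

Slide the three hard drives across the bench into the scanning row: one in each yellow-outlined bay, in any order, each centred side to side in its outline with a short end squarely flush against the aluminium bar. Push them along the bench rather than picking them up, and leave everything else on the bench where it is.

Things in the scene. Friction and masses are not known exactly. Their poses are not given: they have to be found in the camera images.
- station: fixed: aluminium bar 620 mm long (along y), 16 thick, 18 high on the robot's side, and beyond it three flat painted yellow outlines side by side, open towards the bar, each 116 mm wide inside, 160 long, 140 apart centre to centre. Origin: centre of the middle bay at bench level (= bay_mid); x points away from the bar, square to it; the bar's face that drives rest against is the plane x = -73.5 mm
- bay_left (a point): centre of the left (+y) bay, on the bench surface, axes as the station's: a drive placed right has its origin here, its length along x and a short end flush against the bar
- bay_mid (a point): centre of the middle bay, on the bench surface, axes as the station's: a drive placed right has its origin here, its length along x and a short end flush against the bar
- bay_right (a point): centre of the right (-y) bay, on the bench surface, axes as the station's: a drive placed right has its origin here, its length along x and a short end flush against the bar
- drive_blue: bare 3.5-inch hard drive lying flat on the bench, 147 (its x) x 102 (its y) x 26 mm high, about 0.4 to 0.85 kg, aluminium with a white label and a blue stripe on the label; too wide to grip across. Origin: centre of its underside; x along its length, z up. Which of its two short ends faces the bar is of no importance
- drive_green: bare 3.5-inch hard drive lying flat on the bench, 147 (its x) x 102 (its y) x 26 mm high, about 0.4 to 0.85 kg, aluminium with a white label and a green stripe on the label; too wide to grip across. Origin: centre of its underside; x along its length, z up. Which of its two short ends faces the bar is of no importance
- drive_red: bare 3.5-inch hard drive lying flat on the bench, 147 (its x) x 102 (its y) x 26 mm high, about 0.4 to 0.85 kg, aluminium with a white label and a red stripe on the label; too wide to grip across. Origin: centre of its underside; x along its length, z up. Which of its two short ends faces the bar is of no importance
- cooler: bystander among the drives: loose upright CPU tower cooler, 74 (x) x 94 (y) x 112 mm high, 0.65 kg, aluminium fins with a black fan; origin at the centre of its underside
- air_can: bystander: standing compressed-air can, 54 mm in diameter, 190 mm high; origin at the centre of its underside
- mug: bystander: blue mug, 80 mm in diameter, 95 mm high, handle to its +y; origin at the centre of its underside
- case_fan: bystander: black case fan lying flat, 80 x 80 x 25 mm; origin at the centre of its underside
- screwdriver: bystander: screwdriver with orange handle lying on the bench, about 200 mm long along its x; origin under its middle
- multimeter: bystander: yellow multimeter lying flat, 160 (x) x 80 (y) x 36 mm; origin at the centre of its underside

How it is judged (in metres and radians):
At the end, for the whole second after the job is handed in: each bay holds one drive (any order): its centre within 8 mm of the bay centre along the bar and within 4 mm of the flush position against the bar, its length square to the bar within 0.05 rad (3 degrees), flat on the bench and at rest (((x of drive_blue in the frame of bay_left between -0.004 and 0.004 m and y of drive_blue in the frame of bay_left between -0.008 and 0.008 m and x of drive_green in the frame of bay_mid between -0.004 and 0.004 m and y of drive_green in the frame of bay_mid between -0.008 and 0.008 m and x of drive_red in the frame of bay_right between -0.004 and 0.004 m and y of drive_red in the frame of bay_right between -0.008 and 0.008 m) or (x of drive_blue in the frame of bay_left between -0.004 and 0.004 m and y of drive_blue in the frame of bay_left between -0.008 and 0.008 m and x of drive_green in the frame of bay_right between -0.004 and 0.004 m and y of drive_green in the frame of bay_right between -0.008 and 0.008 m and x of drive_red in the frame of bay_mid between -0.004 and 0.004 m and y of drive_red in the frame of bay_mid between -0.008 and 0.008 m) or (x of drive_blue in the frame of bay_mid between -0.004 and 0.004 m and y of drive_blue in the frame of bay_mid between -0.008 and 0.008 m and x of drive_green in the frame of bay_left between -0.004 and 0.004 m and y of drive_green in the frame of bay_left between -0.008 and 0.008 m and x of drive_red in the frame of bay_right between -0.004 and 0.004 m and y of drive_red in the frame of bay_right between -0.008 and 0.008 m) or (x of drive_blue in the frame of bay_mid between -0.004 and 0.004 m and y of drive_blue in the frame of bay_mid between -0.008 and 0.008 m and x of drive_green in the frame of bay_right between -0.004 and 0.004 m and y of drive_green in the frame of bay_right between -0.008 and 0.008 m and x of drive_red in the frame of bay_left between -0.004 and 0.004 m and y of drive_red in the frame of bay_left between -0.008 and 0.008 m) or (x of drive_blue in the frame of bay_right between -0.004 and 0.004 m and y of drive_blue in the frame of bay_right between -0.008 and 0.008 m and x of drive_green in the frame of bay_left between -0.004 and 0.004 m and y of drive_green in the frame of bay_left between -0.008 and 0.008 m and x of drive_red in the frame of bay_mid between -0.004 and 0.004 m and y of drive_red in the frame of bay_mid between -0.008 and 0.008 m) or (x of drive_blue in the frame of bay_right between -0.004 and 0.004 m and y of drive_blue in the frame of bay_right between -0.008 and 0.008 m and x of drive_green in the frame of bay_mid between -0.004 and 0.004 m and y of drive_green in the frame of bay_mid between -0.008 and 0.008 m and x of drive_red in the frame of bay_left between -0.004 and 0.004 m and y of drive_red in the frame of bay_left between -0.008 and 0.008 m)) and angle between the x axis of each of drive_blue, drive_green, drive_red and the x axis of station, either way round below 0.05 rad and angle between each of drive_blue, drive_green, drive_red's own z axis and vertical below 0.05 rad and height (world z) of each of drive_blue, drive_green, drive_red below 0.004 m and linear speed of each of drive_blue, drive_green, drive_red below 0.01 m/s); the robot touches nothing.
It fails at once if a drive is picked up or tipped (the centre of its underside more than 12 mm off the bench, or tilted over 15 degrees) (height (world z) of any of drive_blue, drive_green, drive_red above 0.012 m or angle between any of drive_blue, drive_green, drive_red's own z axis and vertical above 0.26 rad).
It fails at once if the tower cooler is moved by more than 15 mm or tipped over (distance of cooler from where it was at the start of the episode above 0.015 m or angle between cooler's own z axis and vertical above 0.3 rad).
It fails at once if the air can or the mug is moved by more than 15 mm or tipped over (distance of any of air_can, mug from where it was at the start of the episode above 0.015 m or angle between any of air_can, mug's own z axis and vertical above 0.3 rad).
It fails at once if the case fan, the screwdriver or the multimeter is moved by more than 15 mm or tipped over (distance of any of case_fan, screwdriver, multimeter from where it was at the start of the episode above 0.015 m or angle between any of case_fan, multimeter's own z axis and vertical above 0.3 rad).
It also fails if it takes over 72 s, if anything falls off the work surface, if the arm or the gripper's body presses on something with over 40 N, if the wrist force passes 120 N, or if a joint passes its speed limit or range.

## Working session

There is one attempt and no reset: what is moved stays moved. The work goes in short steps, Python scripts to look and compute and a tool call to move; the robot and the scene stay as the last step left them, time stands still between calls to the robot, and variables do not carry over. Pictures are saved under pics/ and viewed, at most 10 in all, crops included, and the job is handed in when it is done.

Besides the shell and the picture viewer there is one more tool, called after "Emit:" by a JSON object that holds its "api" and its "payload", one argument or row to a line. send_rows: Moves the arm, as the interface text tells. Its arguments: {"type":"object","properties":{"increments":{"type":"array"},"jaw":{"type":"number"}},"required":["increments"]}

```bash
mkdir -p pics
cat > h.py <<'E'
from plant import ctrl
import numpy as np, cv2
def cal(n):
    c=ctrl.calibration(n); A=np.array(c["attitude"],float)
    if A.shape!=(3,3):
        from scipy.spatial.transform import Rotation as R
        A=R.from_euler('xyz',A,degrees=True).as_matrix() if A.size==3 else None
    return np.array(c["mtx"]),np.array(c["eye"]),A,c
def px2w(n,uv,z):
    K,e,A,c=cal(n); uv=np.atleast_2d(np.array(uv,float))
    d=np.c_[uv,np.ones(len(uv))]@np.linalg.inv(K).T
    d=d*[1,-1,-1]@A.T
    return e+d*((z-e[2])/d[:,2])[:,None]
def w2px(n,P):
    K,e,A,c=cal(n); q=(np.atleast_2d(P)-e)@A*[1,-1,-1]; q=q@K.T
    return q[:,:2]/q[:,2:]
def rect(t,cam="top",z=0.026):
    r=ctrl.trace(t,cam)
    if not r: return None
    m=r[0]["mask"].astype(np.uint8)
    cs,_=cv2.findContours(m,cv2.RETR_EXTERNAL,cv2.CHAIN_APPROX_NONE)
    c=max(cs,key=cv2.contourArea)[:,0,:]
    P=px2w(cam,c,z)[:,:2]
    (cx,cy),(w,h),a=cv2.minAreaRect((P*1000).astype(np.float32))
    if w<h: w,h,a=h,w,a+90
    a=(a+90)%180-90
    return r[0]["conf"],round(cx,1),round(cy,1),round(w,1),round(h,1),round(a,1)
E
python3 - <<'E'
from h import *
for n in("scene","top"):
    im=ctrl.snapshot(n); cv2.imwrite(f"pics/{n}0.png",im[:,:,::-1]); print(ctrl.calibration(n))
for t,z in dict(drive_blue=.026,drive_green=.026,drive_red=.026,cooler=.112,air_can=.19,mug=.095,case_fan=.025,screwdriver=.02,multimeter=.036,station=.0).items(): print(t,rect(t,z=z))
for p in("bay_left","bay_mid","bay_right","station"):
    r=ctrl.spot_point(p,"top"); print(p,[(q["conf"],px2w("top",[q["pixel"][::-1]],0)[0].round(4)) for q in r[:2]])
print(ctrl.get_obs())
E
```

```text
{'mtx': array([[439.38347188,   0.        , 313.04852136],
       [  0.        , 439.38347188, 200.75421419],
       [  0.        ,   0.        ,   1.        ]]), 'eye': array([1.2337616 , 0.59122248, 1.03470531]), 'attitude': array([ 42.27727173,   0.28963332, 130.19584738])}
{'mtx': array([[425.69962899,   0.        , 318.97636443],
       [  0.        , 425.69962899, 201.46993116],
       [  0.        ,   0.        ,   1.        ]]), 'eye': array([0.45288986, 0.00457479, 1.59346611]), 'attitude': array([  2.68556549,   0.1997955 , -90.82898884])}
drive_blue (0.87, 647.8, -95.1, 153.0, 102.9, 0.9)
drive_green (0.9, 644.6, 269.5, 149.2, 112.3, -24.2)
drive_red (0.97, 664.7, 82.6, 144.5, 102.1, -20.9)
cooler (0.89, 643.2, -251.4, 103.3, 79.4, -86.4)
air_can (0.6, 409.9, 420.2, 96.0, 49.7, -78.7)
mug (0.65, 618.3, -445.5, 105.7, 90.7, -23.2)
case_fan (0.56, 564.5, 511.2, 84.6, 83.9, -56.6)
screwdriver (0.75, 557.1, 436.6, 96.5, 26.0, -0.8)
multimeter (0.71, 423.9, -491.4, 164.7, 84.0, -1.6)
station (0.7, 415.3, 19.4, 623.3, 89.9, 87.9)
bay_left []
bay_mid []
bay_right []
station []
{'clock': 0.8, 'joint_pos': array([-4.90942037e+01,  2.05437664e+01,  6.82445156e-01, -1.53631527e-04,
       -7.01361349e+01, -1.65077566e+01]), 'qvel': array([-0.12764518,  0.04506621,  0.02240413, -0.03350085,  0.0554337 ,
        0.05528774]), 'tau': array([ 7.70549505e-04, -5.82285619e+01,  2.93290204e+01,  7.00210378e+00,
        1.27476803e-02,  2.43451331e-05]), 'tool_pos': array([ 0.2788095 , -0.61470538,  0.22659376]), 'orientation': array([-1.79997602e+02,  8.61346513e-04, -1.55602012e+02]), 'force': array([-0.45891457, -0.83656949,  0.52847187]), 'moment': array([-0.01505421, -0.03638752,  0.02066025]), 'gripper_force': 0.0, 'opening': 0.0878885733181588}
```

View pics/top0.png

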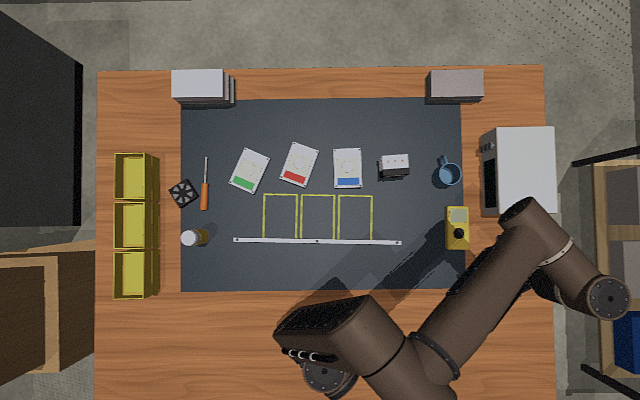

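View pics/scene0.png

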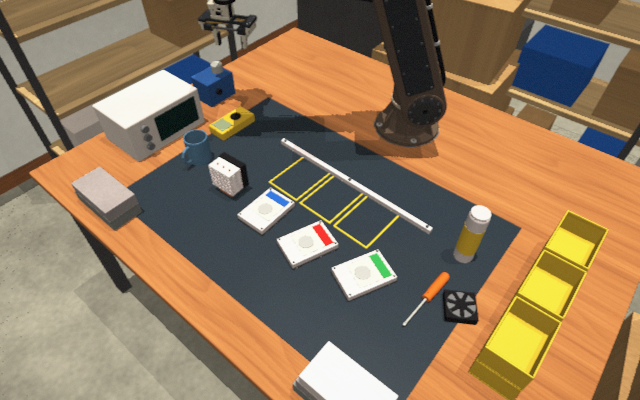

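Run:
```python
from h import *
im=cv2.imread("pics/top0.png"); hsv=cv2.cvtColor(im,cv2.COLOR_BGR2HSV)
y=cv2.inRange(hsv,(20,90,60),(40,255,255)); y[:,:255]=0; y[:,380:]=0; y[:185]=0; y[245:]=0
n,l,s,c=cv2.connectedComponentsWithStats(y,connectivity=8)
for i in range(1,n):
    if s[i,4]>30:
        p=np.argwhere(l==i)[:,::-1]; P=px2w("top",p,0)[:,:2]*1000
        print("yel",s[i],cv2.minAreaRect(P.astype(np.float32)))
g=cv2.cvtColor(im,cv2.COLOR_BGR2GRAY); b=((g>140)&(hsv[:,:,1]<60)).astype(np.uint8); b[:234]=0;b[247:]=0;b[:,:228]=0;b[:,405:]=0
p=np.argwhere(b)[:,::-1]; P=px2w("top",p,.018)[:,:2]*1000
print("bar",len(p),cv2.minAreaRect(P.astype(np.float32)),cv2.fitLine(P.astype(np.float32),cv2.DIST_HUBER,0,.01,.01).ravel())
big=cv2.resize(im[135:250,225:405],None,fx=4.4,fy=4.4,interpolation=cv2.INTER_CUBIC); cv2.imwrite("pics/crop0.png",big)
# outline lines: side and far edges, sub-pixel by intensity of yellow
```

```text
yel [262 193  36  46 239] ((477.9019775390625, 156.5819549560547), (130.4364471435547, 166.2161865234375), 87.73657989501953)
yel [300 194  35  45 232] ((473.58612060546875, 17.245216369628906), (127.45215606689453, 164.56202697753906), 89.15814208984375)
yel [337 195  36  45 238] ((469.54296875, -124.37789916992188), (130.5970001220703, 164.49693298339844), 87.46312713623047)
bar 676 ((382.0127258300781, 18.682861328125), (620.0609741210938, 15.105748176574707), 88.14058685302734) [3.2830253e-02 9.9946094e-01 3.8209879e+02 2.0615782e+01]
```

View pics/crop0.png

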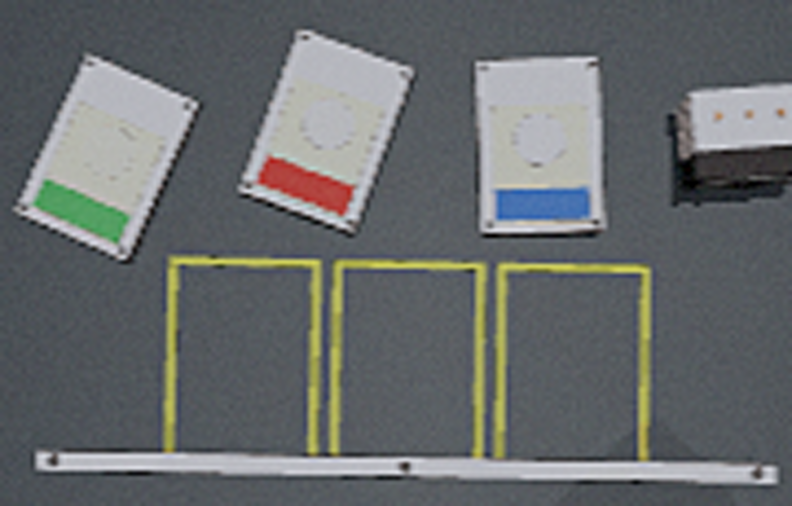

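The overhead crop shows three bays (bar along rows 450–475, outlines at columns 165–650), with green and red tilted about -20° and blue nearly square. The cooler is at right, about column 690. The bar and outlines agree on a station origin of about (0.464, 0.0165) and a yaw of about -1.85°. I'll do blue first.

Emit:
{"api": "send_rows", "payload": {
  "increments": [
    [[0.5,0.5,0,-0.15],[1,1,0,-0.305],[1,1,0,-0.305],[1,1,0,-0.305],[1,1,0,-0.305],[1,1,0,-0.305],[1,1,0,-0.305]]
  ],
  "jaw": 1
}}

```text
clock: 1.68
tool_pos: [0.4788, -0.4146, 0.2266]
orientation: [-180.0, -0.0, 178.2]
force: [-0.8, -0.9, 0.7]
opening: 0.0879
gripper_force: 0.0
```

Emit:
{"api": "send_rows", "payload": {
  "increments": [
    [[0.5,0.5,0,0],[1,1,0,0],[1,1,0,0],[1,1,0,0],[1,1,0,0],[1,1,0,0]]
  ]
}}

```text
clock: 2.42
tool_pos: [0.6796, -0.214, 0.2256]
orientation: [180.0, -0.1, 178.2]
force: [-0.9, -1.0, 0.7]
opening: 0.088
gripper_force: 0.0
```

Emit:
{"api": "send_rows", "payload": {
  "increments": [
    [[0.4,0.64,0,0],[0.4,0.64,-0.3,0],[0.4,0.64,-0.6,0],[0.4,0.64,-0.6,0],[0.4,0.64,-0.6,0],[0.4,0.64,-0.6,0]]
  ]
}}

```text
clock: 3.18
tool_pos: [0.7592, -0.0885, 0.1085]
orientation: [-180.0, 0.1, 178.1]
force: [0.3, 0.2, 0.9]
opening: 0.0874
gripper_force: 0.0
```

Emit:
{"api": "send_rows", "payload": {
  "increments": [
    [[0,0,-0.25,0],[0,0,-0.48,0],[0,0,-0.48,0],[0,0,-0.48,0]]
  ]
}}

```text
clock: 3.68
tool_pos: [0.7606, -0.0876, 0.014]
orientation: [-180.0, 0.2, 178.2]
force: [1.0, -0.1, 0.5]
opening: 0.0878
gripper_force: 0.0
```

Emit:
{"api": "send_rows", "payload": {
  "increments": [
    [[-0.1,0,0,0],[-0.17,0,0,0],[-0.25,0,0,0],[-0.34,0,0,0],[-0.43,0,0,0],[-0.52,0,0,0],[-0.61,0,0,0],[-0.7,0,0,0],[-0.78,0,0,0],[-0.86,0,0,0],[-0.93,0,0,0],[-0.97,0,0,0]]
  ]
}}

```text
clock: 5.18
tool_pos: [0.5649, -0.0867, 0.0113]
orientation: [180.0, 0.1, 178.2]
force: [5.0, 0.1, 2.5]
opening: 0.0879
gripper_force: 3.0
```

Run:
```python
from h import *
im=ctrl.snapshot("scene"); cv2.imwrite("pics/s1.png",im[:,:,::-1]); ctrl.snapshot("top")
for t in("drive_blue","drive_red","drive_green"): print(t,rect(t))
print(rect("cooler",z=.112), ctrl.get_obs()["tool_pos"],ctrl.get_obs()["force"])
```

```text
drive_blue (0.56, 486.2, -63.8, 121.4, 100.8, -24.2)
drive_red (0.76, 665.1, 82.6, 150.6, 108.8, -21.9)
drive_green (0.61, 644.4, 266.6, 148.4, 108.0, -25.3)
(0.68, 644.7, -251.8, 103.0, 82.4, -86.4) [ 0.56388231 -0.08672019  0.00993805] [0.3296067  1.47991938 1.51816311]
```

View pics/s1.png

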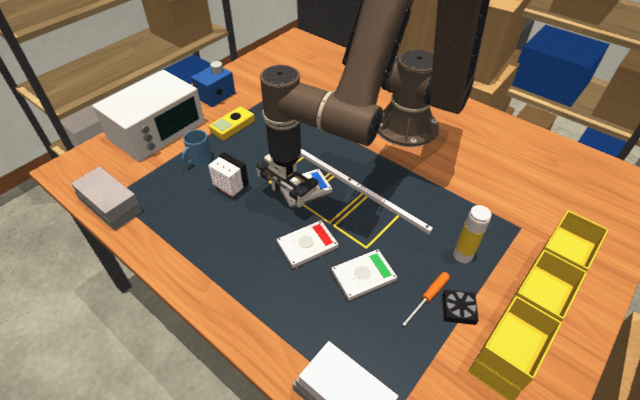

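Emit:
{"api": "send_rows", "payload": {
  "increments": [
    [[0.04,0,0,0],[0.04,0,0.3,0],[0.04,0.2,0.5,0.1],[-0.1,0.6,0.5,0.25],[-0.3,0.75,0.5,0.37],[-0.4,0.75,0.5,0.5],[-0.4,0.75,0.5,0.62],[-0.4,0.75,0.5,0.75],[-0.4,0.75,0.5,0.87],[-0.4,0.75,0.5,1],[-0.4,0.75,0.5,1]]
  ]
}}

```text
clock: 6.85
tool_pos: [0.4846, 0.0631, 0.1102]
orientation: [179.9, -0.1, -95.9]
force: [-1.0, 0.7, 0.4]
opening: 0.0875
gripper_force: 0.0
```

Run:
```python
from h import *
im=ctrl.snapshot("top"); cv2.imwrite("pics/t2.png",cv2.resize(im[130:260,220:420,::-1],None,fx=4,fy=4))
for t in("drive_blue","drive_red","drive_green"): print(t,rect(t))
print(ctrl.get_obs()["tool_pos"],ctrl.get_obs()["orientation"])
```

```text
drive_blue (0.77, 499.4, -69.4, 148.7, 105.4, -26.4)
drive_red (0.86, 665.7, 83.4, 150.7, 103.4, -22.3)
drive_green (0.9, 644.8, 267.0, 151.3, 110.3, -24.9)
[0.48469894 0.06315227 0.11035699] [ 1.79967671e+02 -2.15381689e-02 -9.60529574e+01]
```

View pics/t2.png

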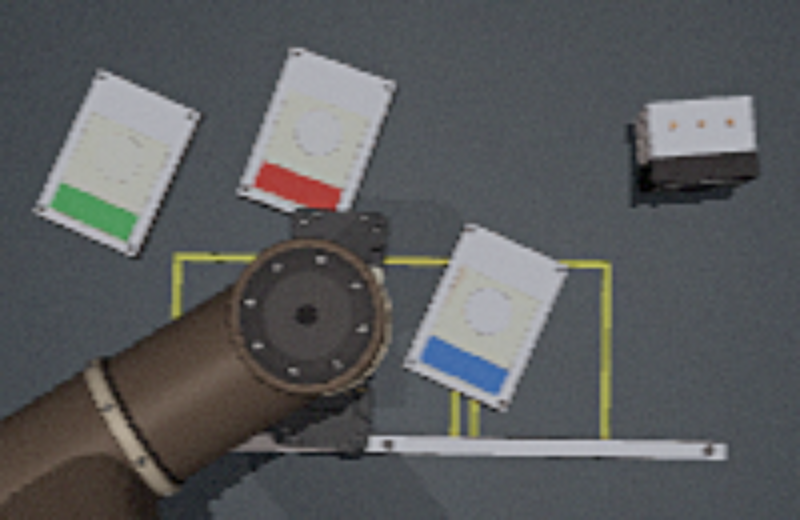

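The picture shows blue turned to -26° at crop (487,315), because one finger slid past its side at full opening. I'll use half-open fingers and square it by pushing from its +y side.

Emit:
{"api": "send_rows", "payload": {
  "increments": [
    [[0.1,-0.13,-0.1,0.047],[0.1,-0.13,-0.3,0.047],[0.1,-0.13,-0.495,0.047],[0.1,-0.13,-0.495,0.047],[0.1,-0.13,-0.495,0.047]]
  ],
  "jaw": 0.5
}}

```text
clock: 7.68
tool_pos: [0.5055, 0.0375, 0.0126]
orientation: [-180.0, 0.0, -91.9]
force: [-0.0, 0.3, -0.1]
opening: 0.0457
gripper_force: 0.0
```

Emit:
{"api": "send_rows", "payload": {
  "increments": [
    [[0,-0.06,0,0],[0,-0.11,0,0],[0,-0.16,0,0],[0,-0.21,0,0],[0,-0.26,0,0],[0,-0.31,0,0],[0,-0.36,0,0],[0,-0.41,0,0],[0,-0.45,0,0],[0,-0.48,0,0],[0,-0.5,0,0],[0,-0.5,0,0]]
  ]
}}

```text
clock: 9.18
tool_pos: [0.505, -0.0632, 0.0116]
orientation: [-180.0, -0.0, -91.8]
force: [-0.7, 0.6, -0.1]
opening: 0.044
gripper_force: 0.0
```

Run:
```python
from h import *
im=ctrl.snapshot("top"); cv2.imwrite("pics/t3.png",cv2.resize(im[130:260,220:420,::-1],None,fx=4,fy=4))
for t in("drive_blue",): print(t,rect(t))
```

```text
drive_blue (0.67, 517.5, -142.8, 151.4, 68.1, -4.1)
```

Emit:
{"api": "send_rows", "payload": {
  "increments": [
    [[0,0.06,0,0],[0,0.1,0.3,0],[0,0.4,0.5,-0.12],[0.1,0.7,0.5,-0.24],[0.2,0.9,0.5,-0.36],[0.3,0.9,0.5,-0.48],[0.4,0.9,0.5,-0.6],[0.5,0.9,0.5,-0.72],[0.62,0.9,0.5,-0.84],[0.62,0.9,0.5,-1],[0.62,0.9,0.5,-1]]
  ],
  "jaw": 0.3
}}

```text
clock: 10.65
tool_pos: [0.6287, 0.1181, 0.1111]
orientation: [-180.0, -0.0, -178.0]
force: [0.4, 0.4, -1.1]
opening: 0.0258
gripper_force: 0.0
```

Run:
```python
from h import *
im=ctrl.snapshot("top"); cv2.imwrite("pics/t4.png",cv2.resize(im[130:260,220:420,::-1],None,fx=4,fy=4))
for t in("drive_blue","drive_red","drive_green"): print(t,rect(t))
print(ctrl.get_obs()["tool_pos"],ctrl.get_obs()["orientation"])
```

```text
drive_blue (0.69, 517.0, -125.1, 147.9, 102.9, -3.7)
drive_red (0.6, 711.3, 63.0, 103.4, 51.9, 70.6)
drive_green (0.59, 571.0, 253.1, 42.8, 24.9, -64.1)
[0.62859577 0.11790294 0.11147835] [-1.79994735e+02 -3.93972494e-03 -1.77661925e+02]
```

View pics/t4.png

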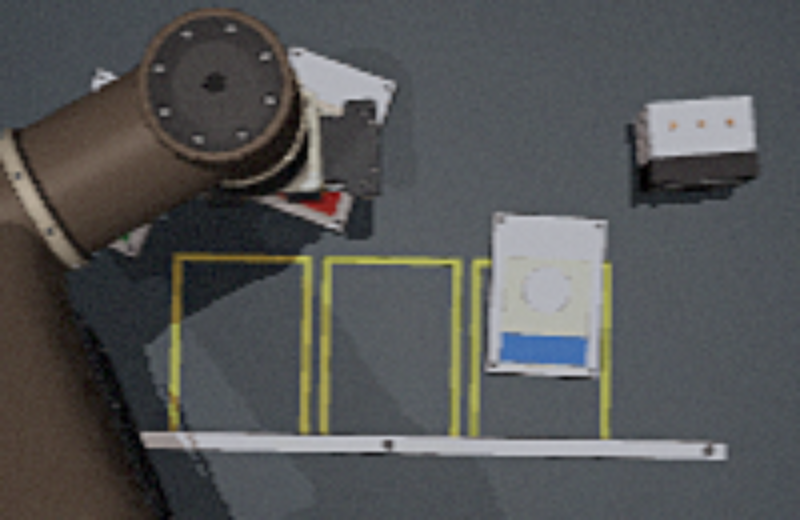

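The picture shows blue almost square in its bay, at crop (547,295), about 58 mm short of the bar. Next I push it along with the tool offset away from the cooler.

Emit:
{"api": "send_rows", "payload": {
  "increments": [
    [[0,-0.3,0,-0.048],[0,-0.6,0,-0.048],[0,-0.9,0,-0.048],[0,-1,0,-0.048],[0,-1,0,-0.048],[0,-1,0,-0.048]]
  ]
}}

```text
clock: 11.6
tool_pos: [0.6289, -0.0818, 0.1116]
orientation: [180.0, 0.0, 178.2]
force: [-0.3, 0.8, 0.4]
opening: 0.0261
gripper_force: 0.0
```

Emit:
{"api": "send_rows", "payload": {
  "increments": [
    [[0,-0.075,-0.2,0],[0,-0.075,-0.4,0],[0,-0.075,-0.495,0],[0,-0.075,-0.495,0]]
  ]
}}

```text
clock: 12.1
tool_pos: [0.6278, -0.0964, 0.011]
orientation: [-180.0, -0.2, 178.2]
force: [0.3, 0.3, 2.1]
opening: 0.0262
gripper_force: 0.0
```

Emit:
{"api": "send_rows", "payload": {
  "increments": [
    [[-0.06,0,0,0],[-0.11,0,0,0],[-0.16,0,0,0],[-0.2,0,0,0],[-0.24,0,0,0],[-0.28,0,0,0],[-0.32,0,0,0],[-0.35,0,0,0],[-0.37,0,0,0],[-0.37,0,0,0]]
  ]
}}

```text
clock: 13.35
tool_pos: [0.5556, -0.0976, 0.0133]
orientation: [180.0, 0.1, 178.1]
force: [5.1, 0.0, 3.6]
opening: 0.026
gripper_force: 2.4
```

Emit:
{"api": "send_rows", "payload": {
  "increments": [
    [[0.05,0,0,0],[0.05,-0.06,0,0],[0.05,-0.13,0,0],[0.05,-0.13,0,0]]
  ],
  "jaw": 0.7
}}

```text
clock: 13.85
tool_pos: [0.5639, -0.1252, 0.012]
orientation: [-180.0, -0.1, 178.0]
force: [0.7, -0.2, -0.1]
opening: 0.0589
gripper_force: 0.0
```

Run:
```python
from h import *
ctrl.snapshot("top")
for t in("drive_blue","drive_red","drive_green"): print(t,rect(t))
print(rect("cooler",z=.112))
```

```text
drive_blue (0.7, 463.6, -131.8, 132.4, 106.6, -1.0)
drive_red (0.88, 672.6, 78.1, 130.5, 103.6, -21.8)
drive_green (0.73, 645.4, 267.8, 149.7, 105.3, -25.2)
(0.89, 643.3, -252.3, 102.9, 79.5, -86.7)
```

Emit:
{"api": "send_rows", "payload": {
  "increments": [
    [[-0.04,0,0,0],[-0.06,0,0,0],[-0.08,0,0,0],[-0.1,0,0,0],[-0.11,0,0,0],[-0.115,0,0,0]]
  ]
}}

```text
clock: 14.85
tool_pos: [0.5435, -0.1235, 0.013]
orientation: [180.0, 0.2, 178.1]
force: [8.5, -0.7, -4.6]
opening: 0.0614
gripper_force: 4.0
```

Emit:
{"api": "send_rows", "payload": {
  "increments": [
    [[0.04,0,0,0],[0.04,0,0.3,0],[0.04,0.1,0.6,0],[0.1,0.5,0.6,0],[0.1,0.9,0.6,0],[0.1,1,0.6,0],[0.1,1,0.6,0],[0.1,1,0.6,0]]
  ]
}}

```text
clock: 15.85
tool_pos: [0.561, 0.0761, 0.132]
orientation: [-179.9, -0.1, 178.1]
force: [-0.1, -0.6, 0.4]
opening: 0.0612
gripper_force: 0.0
```

```bash
cat >> h.py <<'E'
from scipy.optimize import minimize
def fitbox(t,cam="top",x0=None,H=.026):
    """fit x,y,yaw of drive box by IoU-like distance of projected silhouette to mask contour"""
    r=ctrl.trace(t,cam)
    if not r: return None
    m=r[0]["mask"].astype(np.uint8)
    s=8
    M=cv2.resize(m,None,fx=s,fy=s,interpolation=cv2.INTER_NEAREST)
    ys,xs=np.nonzero(m); x1,x2,y1,y2=xs.min()-8,xs.max()+8,ys.min()-8,ys.max()+8
    M=M[y1*s:y2*s,x1*s:x2*s]
    def cost(p):
        a=p[2]; R=np.array([[np.cos(a),-np.sin(a)],[np.sin(a),np.cos(a)]])
        c=np.array([[1,1],[1,-1],[-1,-1],[-1,1]])*[.0735,.051]@R.T+p[:2]/1000
        P=np.vstack([np.c_[c,np.zeros(4)],np.c_[c,np.full(4,H)]])
        q=(w2px(cam,P)+.5-[x1,y1])*s
        I=np.zeros_like(M); cv2.fillConvexPoly(I,cv2.convexHull(q.astype(np.float32)).round().astype(np.int32),1)
        return np.count_nonzero(I!=M)/s**2
    b=rect(t,cam); x0=x0 or (b[1],b[2],np.radians(b[5]))
    sim=[np.array(x0)+d for d in([0,0,0],[6,0,0],[0,6,0],[0,0,.08])]
    o=minimize(cost,x0,method="Nelder-Mead",options=dict(initial_simplex=sim,xatol=.02,fatol=.01))
    return r[0]["conf"],o.x[:2].round(1),round(np.degrees(o.x[2]),2),round(o.fun/m.sum(),3)
E
python3 - <<'E'
from h import *
im=ctrl.snapshot("top"); cv2.imwrite("pics/t5.png",cv2.resize(im[130:260,220:420,::-1],None,fx=4,fy=4))
for t in("drive_blue","drive_red","drive_green"): print(t,rect(t),fitbox(t))
E
```

```text
drive_blue (0.69, 458.2, -128.1, 143.6, 99.5, -1.0) (0.69, array([ 458.5, -128.3]), np.float64(-0.96), np.float64(0.012))
drive_red (0.91, 701.4, 67.7, 108.0, 84.9, 62.9) (0.91, array([723.5,  72. ]), np.float64(48.85), np.float64(1.198))
drive_green (0.57, 648.0, 264.6, 147.4, 105.1, -22.4) (0.57, array([647.5, 269.3]), np.float64(-25.06), np.float64(0.306))
```

View pics/t5.png

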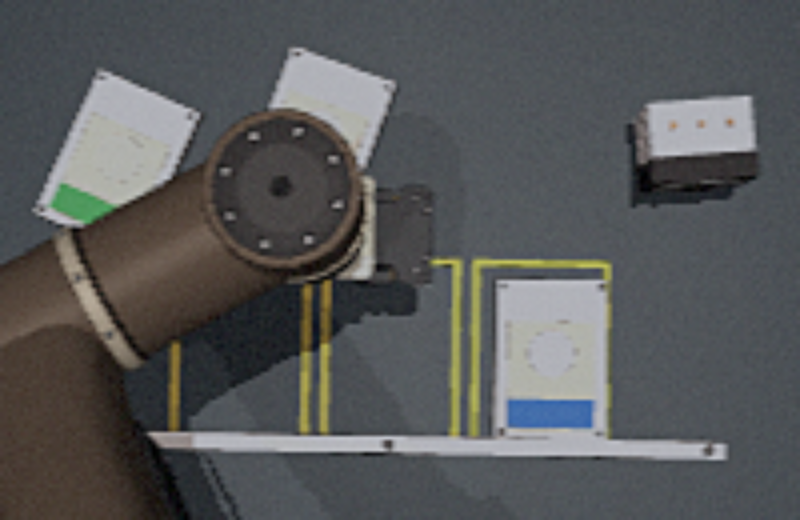

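```bash
cat >> h.py <<'E'
def prof(im,row0,row1,c0,c1,zs):
    """edge columns averaged over rows"""
    g=im[row0:row1,c0:c1].astype(float).mean(0)
    return g
E
python3 - <<'E'
from h import *
im=cv2.imread("pics/t5.png")
im=im[:,:,::-1]
for a,b in((300,330),(340,370),(400,420)):
    p=im[a:b].astype(float).mean(0)[462:620:2]
    r,g,bl=p.T
    print(a,' '.join(f"{462+2*i}:{int(g[i])}/{int(bl[i])}" for i in range(len(p)) if i<24 or i>62))
for c in(478,540,552,604): print(c,px2w("top",[[220+(c+.5)/4-.5,130+355/4]],0)[0][:2]*1000,px2w("top",[[220+(c+.5)/4-.5,130+355/4]],.026)[0][:2]*1000)
E
```

```text
300 462:94/81 464:86/90 466:83/96 468:94/94 470:110/92 472:142/90 474:166/88 476:164/89 478:154/91 480:121/91 482:95/92 484:89/93 486:85/93 488:87/94 490:85/89 492:70/73 494:70/73 496:116/121 498:155/162 500:173/180 502:184/191 504:178/184 506:173/178 508:172/176 588:177/181 590:177/181 592:177/181 594:177/182 596:177/183 598:178/185 600:180/189 602:180/187 604:174/168 606:164/145 608:141/105 610:118/77 612:96/85 614:80/90 616:83/91 618:85/91
340 462:93/92 464:87/95 466:84/95 468:92/85 470:106/78 472:141/77 474:166/78 476:161/86 478:148/92 480:112/93 482:85/93 484:87/94 486:87/95 488:86/92 490:84/89 492:79/81 494:85/85 496:124/128 498:158/165 500:174/181 502:184/191 504:175/181 506:169/171 508:169/166 588:177/170 590:177/170 592:177/174 594:177/177 596:178/182 598:179/186 600:181/190 602:180/188 604:166/166 606:149/140 608:119/97 610:94/68 612:87/81 614:82/91 616:84/91 618:86/92
400 462:78/94 464:78/95 466:84/93 468:109/88 470:134/83 472:156/80 474:168/80 476:153/85 478:134/90 480:103/93 482:81/95 484:84/94 486:84/91 488:78/83 490:78/82 492:103/106 494:128/130 496:153/157 498:173/178 500:181/185 502:183/188 504:166/178 506:147/170 508:121/165 588:104/169 590:109/170 592:132/174 594:153/178 596:167/183 598:179/186 600:182/190 602:181/188 604:170/167 606:154/141 608:126/97 610:101/68 612:88/80 614:80/89 616:83/90 618:86/91
478 [461.91973914 -65.3542885 ] [461.77240194 -64.21328143]
540 [ 461.08008711 -123.29498954] [ 460.94645021 -121.20858538]
552 [ 460.91759842 -134.50762124] [ 460.78661278 -132.23826468]
604 [ 460.21357291 -183.08933159] [ 460.0940746  -180.02728515]
```

The picture shows blue flush against the bar, at crop columns 496–607, but the bay centre is at about 541. It therefore sits 5–8 mm too far towards -y, so I'll nudge it in +y with the two-finger line to a known tool position.

Emit:
{"api": "send_rows", "payload": {
  "increments": [
    [[-0.25,0,0,0.12],[-0.48,-0.2,0,0.24],[-0.48,-0.5,0,0.36],[-0.48,-0.8,0,0.48],[-0.48,-1,0,0.6],[-0.48,-1,0,0.72],[-0.48,-1,0,0.84],[-0.48,-1,0,0.96],[-0.48,-1,0,1],[-0.48,-1,0,1]]
  ],
  "jaw": 0.5
}}

```text
clock: 17.6
tool_pos: [0.4658, -0.1238, 0.1326]
orientation: [-180.0, 0.0, -96.0]
force: [-0.0, 0.4, 0.0]
opening: 0.0438
gripper_force: 0.0
```

Emit:
{"api": "send_rows", "payload": {
  "increments": [
    [[0,-0.3,0,0.047],[0,-0.46,0,0.047],[0,-0.46,-0.2,0.047],[0,-0.46,-0.4,0.047],[0,-0.46,-0.58,0.047],[0,-0.46,-0.595,0.047],[0,-0.46,-0.595,0.047]]
  ]
}}

```text
clock: 18.48
tool_pos: [0.4664, -0.2158, 0.0143]
orientation: [-180.0, -0.0, -91.9]
force: [0.1, 0.5, 0.2]
opening: 0.0436
gripper_force: 0.0
```

Emit:
{"api": "send_rows", "payload": {
  "increments": [
    [[0,0.06,0,0],[0,0.1,0,0],[0,0.12,0,0],[0,0.135,0,0],[0,0.145,0,0],[0,0.152,0,0],[0,0.156,0,0],[0,0.156,0,0]]
  ]
}}

```text
clock: 19.48
tool_pos: [0.4668, -0.1849, 0.0145]
orientation: [-179.9, -0.0, -91.9]
force: [0.5, -4.6, 3.9]
opening: 0.0439
gripper_force: 2.7
```

Emit:
{"api": "send_rows", "payload": {
  "increments": [
    [[0,-0.08,0,0],[0,-0.08,0.2,0],[0,-0.08,0.5,0],[0,0.2,0.6,0],[0,0.6,0.6,0],[0,1,0.6,0],[0,1,0.6,0],[0,1,0.6,0]]
  ]
}}

```text
clock: 20.48
tool_pos: [0.4659, 0.0172, 0.1338]
orientation: [-180.0, 0.0, -91.7]
force: [0.1, -0.6, -0.1]
opening: 0.0441
gripper_force: 0.0
```

Emit:
{"api": "send_rows", "payload": {
  "increments": [
    [[0,0.3,0,0],[0.1,0.6,0,0],[0.3,0.9,0,0],[0.4,1,0,0],[0.4,1,0,0],[0.4,1,0,0]]
  ]
}}

```text
clock: 21.22
tool_pos: [0.5454, 0.2141, 0.1329]
orientation: [179.9, -0.1, -92.0]
force: [0.0, -0.0, 0.2]
opening: 0.0437
gripper_force: 0.0
```

Run:
```python
from h import *
im=ctrl.snapshot("top"); cv2.imwrite("pics/t6.png",cv2.resize(im[130:260,220:420,::-1],None,fx=4,fy=4))
for t in("drive_blue","drive_red","drive_green"): print(t,rect(t),fitbox(t))
p=im[215:222].astype(float).mean(0)[336:376]; print([(336+i,int(r),int(b)) for i,(r,g,b) in enumerate(p)])
```

```text
drive_blue (0.69, 456.6, -118.9, 147.5, 110.2, -1.1) (0.69, array([ 458.2, -122. ]), np.float64(-0.88), np.float64(0.065))
drive_red (0.81, 664.6, 83.8, 150.3, 105.6, -20.5) (0.81, array([665.3,  84.2]), np.float64(-21.16), np.float64(0.036))
drive_green (0.58, 698.5, 251.7, 119.3, 62.9, -88.4) (0.58, array([698.7, 251.7]), np.float64(-88.52), np.float64(1.895))
[(336, 78, 98), (337, 96, 79), (338, 168, 77), (339, 158, 95), (340, 58, 66), (341, 139, 148), (342, 181, 189), (343, 181, 190), (344, 174, 176), (345, 174, 166), (346, 178, 170), (347, 178, 171), (348, 178, 170), (349, 173, 170), (350, 173, 180), (351, 179, 187), (352, 178, 186), (353, 177, 185), (354, 177, 185), (355, 177, 185), (356, 177, 185), (357, 177, 186), (358, 177, 186), (359, 178, 187), (360, 174, 182), (361, 175, 174), (362, 178, 172), (363, 177, 171), (364, 177, 172), (365, 176, 169), (366, 177, 179), (367, 181, 190), (368, 172, 182), (369, 120, 138), (370, 118, 74), (371, 159, 73), (372, 128, 86), (373, 74, 93), (374, 83, 94), (375, 82, 92)]
```

Emit:
{"api": "send_rows", "payload": {
  "increments": [
    [[0.3,-0.1,0,0],[0.6,-0.21,0,0],[0.6,-0.21,0,0],[0.6,-0.21,-0.25,0],[0.6,-0.21,-0.45,0],[0.6,-0.21,-0.6,0],[0.6,-0.21,-0.6,0]]
  ]
}}

```text
clock: 22.6
tool_pos: [0.6635, 0.1728, 0.011]
orientation: [179.7, -0.1, -91.9]
force: [0.3, 0.6, 0.0]
opening: 0.0437
gripper_force: 0.0
```

Emit:
{"api": "send_rows", "payload": {
  "increments": [
    [[0,-0.05,0,0],[0,-0.1,0,0],[0,-0.15,0,0],[0,-0.2,0,0],[0,-0.25,0,0],[0,-0.3,0,0],[0,-0.35,0,0],[0,-0.4,0,0],[0,-0.44,0,0],[0,-0.47,0,0],[0,-0.5,0,0],[0,-0.51,0,0]]
  ]
}}

```text
clock: 24.1
tool_pos: [0.6657, 0.0711, 0.0135]
orientation: [180.0, -0.0, -91.9]
force: [-0.5, 3.6, -1.1]
opening: 0.0439
gripper_force: 1.7
```

Emit:
{"api": "send_rows", "payload": {
  "increments": [
    [[0,0.06,0,0],[0,0.06,0.2,0],[0,0.1,0.5,0],[-0.1,0.4,0.6,0],[-0.3,0.8,0.6,0],[-0.5,1,0.6,0],[-0.5,1,0.6,0]]
  ]
}}

```text
clock: 24.98
tool_pos: [0.5636, 0.2743, 0.1339]
orientation: [180.0, -0.0, -91.7]
force: [0.2, -0.1, -0.3]
opening: 0.0438
gripper_force: 0.0
```

Run:
```python
from h import *
im=ctrl.snapshot("top"); cv2.imwrite("pics/t7.png",cv2.resize(im[130:260,220:420,::-1],None,fx=4,fy=4))
for t in("drive_blue","drive_red","drive_green"): print(t,rect(t),fitbox(t))
```

```text
drive_blue (0.88, 458.4, -118.9, 143.7, 102.9, -1.1) (0.88, array([ 458.6, -120.7]), np.float64(-1.13), np.float64(0.03))
drive_red (0.76, 680.4, 8.6, 149.0, 107.6, -0.8) (0.76, array([680.3,  12. ]), np.float64(-1.27), np.float64(0.048))
drive_green (0.75, 645.8, 266.0, 147.6, 108.2, -27.0) (0.75, array([647.3, 267.4]), np.float64(-26.25), np.float64(0.615))
```

View pics/t7.png

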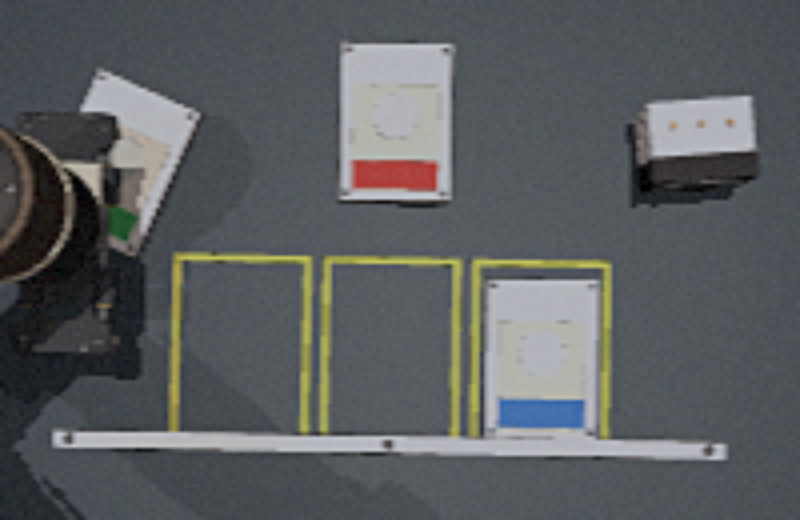

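The picture shows red square at crop (397,120) above the middle bay, and blue centred and flush. Now I push red straight in.

Emit:
{"api": "send_rows", "payload": {
  "increments": [
    [[0.2,-0.1,0,-0.12],[0.4,-0.25,0,-0.24],[0.6,-0.4,0,-0.36],[0.8,-0.55,0,-0.48],[1,-0.67,0,-0.5],[1,-0.67,0,-0.5]]
  ],
  "jaw": 0.6
}}

```text
clock: 26.22
tool_pos: [0.7678, 0.1339, 0.1318]
orientation: [180.0, -0.1, -135.2]
force: [-1.6, -0.8, -1.4]
opening: 0.0525
gripper_force: 0.0
```

Emit:
{"api": "send_rows", "payload": {
  "increments": [
    [[0.09,-0.2,0,-0.12],[0.09,-0.4,0,-0.24],[0.09,-0.6,0,-0.36],[0.09,-0.67,0,-0.48],[0.09,-0.67,0,-0.547],[0.09,-0.67,-0.25,-0.547],[0.09,-0.67,-0.5,-0.547],[0.09,-0.67,-0.605,-0.547],[0.09,-0.67,-0.605,-0.547]]
  ]
}}

```text
clock: 27.35
tool_pos: [0.7829, 0.0032, 0.0112]
orientation: [-179.9, -0.2, 178.1]
force: [-0.2, 0.9, 1.7]
opening: 0.0525
gripper_force: 0.0
```

Emit:
{"api": "send_rows", "payload": {
  "increments": [
    [[-0.08,0.003,0,0],[-0.16,0.006,0,0],[-0.24,0.009,0,0],[-0.33,0.012,0,0],[-0.42,0.016,0,0],[-0.51,0.02,0,0],[-0.6,0.024,0,0],[-0.69,0.028,0,0],[-0.78,0.031,0,0],[-0.87,0.035,0,0],[-0.95,0.038,0,0],[-1,0.04,0,0]]
  ]
}}

```text
clock: 28.85
tool_pos: [0.5863, 0.0123, 0.0152]
orientation: [179.9, 0.4, 178.2]
force: [5.9, 0.2, 4.5]
opening: 0.053
gripper_force: 2.9
```

Emit:
{"api": "send_rows", "payload": {
  "increments": [
    [[-0.04,0.001,0,0],[-0.08,0.003,0,0],[-0.11,0.004,0,0],[-0.13,0.005,0,0],[-0.15,0.006,0,0],[-0.165,0.006,0,0],[-0.18,0.006,0,0],[-0.185,0.006,0,0]]
  ]
}}

```text
clock: 29.85
tool_pos: [0.5484, 0.0132, 0.0137]
orientation: [180.0, 0.2, 178.1]
force: [5.3, 0.1, 3.7]
opening: 0.0524
gripper_force: 2.9
```

Emit:
{"api": "send_rows", "payload": {
  "increments": [
    [[-0.006,0,0,0],[-0.012,0,0,0],[-0.016,0,0,0],[-0.016,0,0,0]]
  ]
}}

```text
clock: 30.35
tool_pos: [0.548, 0.0134, 0.014]
orientation: [179.9, 0.4, 178.2]
force: [14.3, -3.6, -2.6]
opening: 0.0527
gripper_force: 7.0
```

Emit:
{"api": "send_rows", "payload": {
  "increments": [
    [[0.05,0,0,0],[0.05,0,0.3,0],[0.1,0.1,0.6,0.1],[0.2,0.3,0.6,0.22],[0.3,0.5,0.6,0.34],[0.4,0.8,0.6,0.46],[0.5,1,0.6,0.58],[0.51,1,0.6,0.6]]
  ],
  "jaw": 0.5
}}

```text
clock: 31.35
tool_pos: [0.645, 0.215, 0.1307]
orientation: [179.9, -0.2, -130.0]
force: [-1.6, 0.2, -0.6]
opening: 0.0439
gripper_force: 0.0
```

Emit:
{"api": "send_rows", "payload": {
  "increments": [
    [[0,0.2,0,0.12],[0,0.4,0,0.24],[0,0.6,0,0.36],[0,0.76,0,0.447],[0,0.76,0,0.447],[0,0.76,-0.25,0.447],[0,0.76,-0.5,0.447],[0,0.76,-0.6,0.447],[0,0.76,-0.6,0.447]]
  ]
}}

```text
clock: 32.48
tool_pos: [0.645, 0.3632, 0.0113]
orientation: [179.9, -0.1, -92.0]
force: [0.5, -0.8, 0.7]
opening: 0.0437
gripper_force: 0.0
```

Run:
```python
from h import *
im=ctrl.snapshot("top"); cv2.imwrite("pics/t8.png",cv2.resize(im[130:260,180:380,::-1],None,fx=4,fy=4))
for t in("drive_blue","drive_red","drive_green"): print(t,rect(t),fitbox(t))
```

```text
drive_blue (0.61, 458.4, -118.9, 143.8, 102.9, -1.1) (0.61, array([ 458.4, -120.9]), np.float64(-1.38), np.float64(0.027))
drive_red (0.8, 464.1, 17.1, 143.5, 103.1, -0.7) (0.8, array([464.1,  19.3]), np.float64(-1.05), np.float64(0.044))
drive_green None None
```

View pics/t8.png

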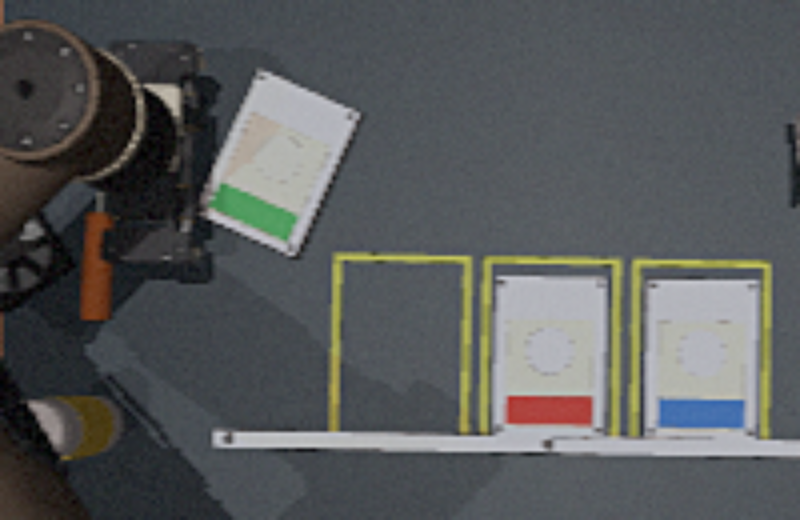

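The picture shows red centred and flush in the middle bay at crop columns 495–607. Green is untouched, with the tool on its +y side.

Emit:
{"api": "send_rows", "payload": {
  "increments": [
    [[0,-0.07,0,0],[0,-0.14,0,0],[0,-0.21,0,0],[0,-0.28,0,0],[0,-0.35,0,0],[0,-0.42,0,0],[0,-0.49,0,0],[0,-0.56,0,0],[0,-0.63,0,0],[0,-0.69,0,0],[0,-0.74,0,0],[0,-0.76,0,0]]
  ]
}}

```text
clock: 34.42
tool_pos: [0.6456, 0.212, 0.0126]
orientation: [180.0, -0.0, -91.9]
force: [-0.3, 3.7, -0.6]
opening: 0.0439
gripper_force: 1.4
```

Emit:
{"api": "send_rows", "payload": {
  "increments": [
    [[0,0.06,0,0],[0,0.06,0.3,0],[0,0.1,0.6,0],[0,0.4,0.6,-0.12],[0,0.6,0.6,-0.24],[0,0.6,0.6,-0.3],[0,0.6,0.6,-0.3]]
  ]
}}

```text
clock: 35.3
tool_pos: [0.645, 0.3337, 0.1321]
orientation: [180.0, -0.1, -117.6]
force: [-0.5, 0.4, 0.9]
opening: 0.0437
gripper_force: 0.0
```

Run:
```python
from h import *
im=ctrl.snapshot("top"); cv2.imwrite("pics/t9.png",cv2.resize(im[130:260,220:420,::-1],None,fx=4,fy=4))
for t in("drive_blue","drive_red","drive_green"): print(t,rect(t),fitbox(t))
```

```text
drive_blue (0.8, 456.5, -120.7, 147.2, 106.8, -1.0) (0.8, array([ 458.3, -120.9]), np.float64(-1.51), np.float64(0.04))
drive_red None None
drive_green (0.97, 663.8, 147.7, 148.8, 103.8, -0.7) (0.97, array([663.5, 150.3]), np.float64(-0.94), np.float64(0.036))
```

Emit:
{"api": "send_rows", "payload": {
  "increments": [
    [[0.1,-0.15,0,-0.12],[0.2,-0.3,0,-0.24],[0.35,-0.5,0,-0.36],[0.5,-0.7,0,-0.48],[0.59,-0.93,0,-0.6],[0.59,-0.93,0,-0.72],[0.59,-0.93,0,-0.748],[0.59,-0.93,-0.25,-0.748],[0.59,-0.93,-0.5,-0.748],[0.59,-0.93,-0.595,-0.748],[0.59,-0.93,-0.595,-0.748]]
  ],
  "jaw": 0.6
}}

```text
clock: 37.12
tool_pos: [0.7632, 0.1463, 0.0125]
orientation: [-179.9, -0.1, 178.0]
force: [0.0, -0.3, 0.3]
opening: 0.0525
gripper_force: 0.0
```

Emit:
{"api": "send_rows", "payload": {
  "increments": [
    [[-0.07,0.002,0,0],[-0.14,0.005,0,0],[-0.22,0.007,0,0],[-0.3,0.01,0,0],[-0.38,0.012,0,0],[-0.46,0.015,0,0],[-0.54,0.018,0,0],[-0.62,0.02,0,0],[-0.7,0.023,0,0],[-0.78,0.025,0,0],[-0.85,0.028,0,0],[-0.9,0.029,0,0]]
  ]
}}

```text
clock: 38.62
tool_pos: [0.5829, 0.1527, 0.0139]
orientation: [180.0, 0.0, 178.0]
force: [5.1, -0.6, 3.3]
opening: 0.0524
gripper_force: 2.2
```

Emit:
{"api": "send_rows", "payload": {
  "increments": [
    [[-0.03,0.001,0,0],[-0.06,0.002,0,0],[-0.09,0.003,0,0],[-0.11,0.004,0,0],[-0.13,0.005,0,0],[-0.145,0.005,0,0],[-0.155,0.005,0,0],[-0.16,0.005,0,0]]
  ]
}}

```text
clock: 39.62
tool_pos: [0.5526, 0.1538, 0.0136]
orientation: [180.0, 0.1, 178.1]
force: [9.2, -2.0, -1.7]
opening: 0.0525
gripper_force: 5.1
```

Emit:
{"api": "send_rows", "payload": {
  "increments": [
    [[-0.006,0,0,0],[-0.01,0,0,0],[-0.01,0,0,0]]
  ]
}}

```text
clock: 40.0
tool_pos: [0.5525, 0.1539, 0.0143]
orientation: [179.9, 0.3, 178.1]
force: [14.9, -3.7, -2.6]
opening: 0.0523
gripper_force: 7.2
```

Emit:
{"api": "send_rows", "payload": {
  "increments": [
    [[0.05,0,0,0],[0.05,0,0.3,0],[0.1,0,0.6,0],[0.2,0.3,0.9,0],[0.2,0.6,1,0],[0.2,0.9,1,0],[0.2,1,1,0],[0.2,1,1,0]]
  ]
}}

```text
clock: 41.0
tool_pos: [0.5879, 0.3556, 0.2115]
orientation: [-179.9, -0.2, 178.2]
force: [-1.0, -1.4, -1.1]
opening: 0.0523
gripper_force: 0.0
```

Emit:
{"api": "send_rows", "payload": {
  "increments": [
    [[0,0.25,0.2,0],[0,0.5,0.2,0],[0,0.75,0.2,0],[0,0.75,0.2,0],[0,0.75,0.2,0]]
  ]
}}

```text
clock: 41.62
tool_pos: [0.5891, 0.5023, 0.2522]
orientation: [-179.9, -0.1, 178.0]
force: [-0.1, 0.3, 1.1]
opening: 0.0526
gripper_force: 0.0
```

Run:
```python
from h import *
im=ctrl.snapshot("top"); cv2.imwrite("pics/t10.png",cv2.resize(im[170:260,220:420,::-1],None,fx=4,fy=4))
o=np.array([463.6,16.5]);a=np.radians(-1.85);R=np.array([[np.cos(a),-np.sin(a)],[np.sin(a),np.cos(a)]])
for t in("drive_blue","drive_red","drive_green"):
    f=fitbox(t)
    print(t,f, f and ((f[1]-o)@R).round(1))
```

```text
drive_blue (0.94, array([ 458.5, -120.8]), np.float64(-1.17), np.float64(0.044)) [  -0.7 -137.4]
drive_red (0.86, array([464.1,  19.2]), np.float64(-0.83), np.float64(0.041)) [0.4 2.7]
drive_green (0.73, array([469.4, 156.5]), np.float64(-1.28), np.float64(0.046)) [  1.3 140.1]
```

View pics/t10.png

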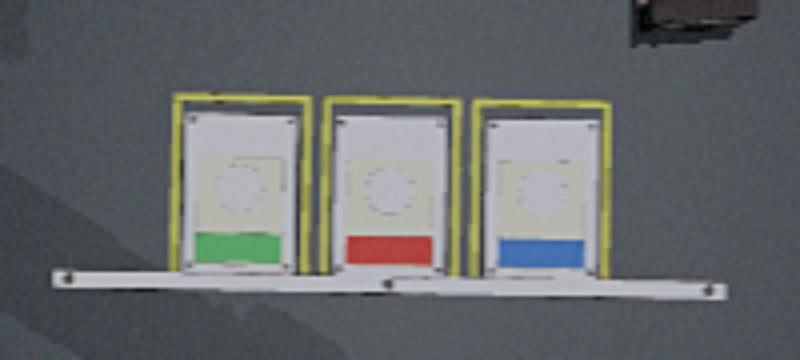

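The picture shows all three drives centred in their outlines and against the bar. The fits are within about 3 mm sideways, 1.3 mm along and 1° in angle, so I'm handing in.

```bash
python3 -c "
from plant import ctrl
print(ctrl.close_job())"
```

```text
the job is handed in; nothing more can be done
None
```

I handed the job in at about 42 s of the 72 s allowed, and no verdict came back. The last picture shows green in the left bay, red in the middle and blue in the right, each flush against the bar. Fits put all three within about 3 mm side to side, 1.3 mm along their length and 1° in angle.

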